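Open the toolbox so that the lid stays up, and stow the wrench

TASK

Take the wrench off the lid of the toolbox and lay it down on the work board beside the box; then swing the lid up and over by its front pull until it stays open by itself. Pick the wrench up again, this time by the middle of its shank, and lay it flat in the empty front compartment of the toolbox, leaving the lid open and the other things where they are.

Things in the scene. Friction and masses are not known exactly. Their poses are not given: they have to be found in the camera images.
- toolbox: grey sheet-metal toolbox fixed on the work board (a plywood platform on the chest, its top 64 mm above the chest top): 150 mm deep (its x), 242 mm wide (its y), walls 65 mm high, 4 mm thick. Origin under its centre; its -x side is the front, facing the robot. Inside, a 35 mm high divider along y at x = +22 mm. Closed, its lid's top is 77 mm above the board. A carrying handle (76 mm along y, 40 mm tall) stands on the lid at x = +19 mm
- front_compartment (a point): centre of the floor of the toolbox's empty front compartment (91 mm along x, 236 mm along y), 4 mm above the board; axes as the toolbox. Behind the divider lies a socket extension bar that stays there
- lid (a joint): angle of the lid (rad): 0 closed; grows as its front edge swings up and back, away from the robot; stop at 1.95. Plain steel lid, 0.4 kg, no catch or spring: let go below about 1.4 it falls shut, beyond about 1.5 it falls back onto the stop by its own weight and stays
- lid_hinge (a point): middle of the lid's hinge line, which runs along the toolbox's y axis on the rear rim, 65 mm above the board
- pull_bar (a point): centre of the lid's front pull: a level bar 11 mm thick, 100 mm long along the toolbox's y, on an arm at each end, with a 32 mm gap to the front edge of the lid; 190 mm from the hinge line, 71 mm above the board when closed; moves with the lid. It can be pinched from above, across its thickness, through the whole swing
- wrench_mid (a point): middle of the wrench to stow (210 mm long, 8 mm thick), half-way up. Its y axis is its length: open jaw (37 mm wide) at +y, ring (29 mm) at -y, straight shank 12 mm wide from y = -75 to +60 mm. It starts flat on the closed lid, 21 mm in front of the carrying handle, which leaves no room for a finger behind its middle: take it there about 53 mm from its middle, toward an end
- clear_spot (a point): a point on top of the bare work board, right of the toolbox, in the middle of a clear stretch about 220 mm long (along x) and 110 mm wide
- screwdriver: screwdriver 26x200 mm, a bystander lying near the right edge of the board; origin under its middle
- mallet: round-headed black mallet 72 mm across, 184 mm tall, standing on its head in the far right corner, a bystander; origin under its middle
- small_wrench: the small combination wrench, 24x150x6 mm, a bystander lying at the far edge, right of the toolbox; not the one to stow. Origin under its middle
- cap: black round cap 74 mm across, 22 mm high, a bystander near the front edge; origin under its middle
- pliers: pliers 64x168x14 mm, a bystander lying near the front edge; origin under its middle

How it is judged:
On the way, in this order (a step that is already met when the one before it is completed fails the run):
1. the wrench lies on the work board, let go, with the lid still shut (height (world z) of wrench_mid between 0.059 and 0.079 m and (angle between wrench_mid's own z axis and vertical below 0.12 rad or angle between wrench_mid's own z axis and vertical above 3.02 rad) and contact force between the fingers and wrench below 0.1 N and value of joint lid below 0.2 rad), for 0.2 s.
2. the lid is past its balance point and stays open untouched (value of joint lid above 1.6 rad and contact force between the fingers and toolbox below 0.1 N), for 0.3 s.
3. the wrench is lifted again, held by the middle of its shank (within about 40 mm of its middle) (height (world z) of wrench_mid above 0.104 m and distance between the grasp point and wrench_mid below 0.045 m and contact force between the fingers and wrench above 0.5 N), for 0.2 s.
At the end, for the whole second after the job is handed in: The lid stands open by itself (more than 1.6 rad), untouched and at rest; the wrench lies flat (within 0.12 rad) on the floor of the toolbox's front compartment, its middle within 42 mm front to back and 30 mm sideways of the compartment's centre, let go and at rest (all of step 2 and x of wrench_mid in the frame of front_compartment between -0.042 and 0.042 m and y of wrench_mid in the frame of front_compartment between -0.03 and 0.03 m and z of wrench_mid in the frame of front_compartment below 0.012 m and (angle between wrench_mid's own z axis and vertical below 0.12 rad or angle between wrench_mid's own z axis and vertical above 3.02 rad) and contact force between the fingers and wrench below 0.1 N and linear speed of wrench below 0.02 m/s and velocity of joint lid below 0.1 rad/s).
It fails at once if a bystander is pushed more than 40 mm from its place (distance of any of screwdriver, cap from where it was at the start of the episode above 0.04 m).
It also fails if it takes over 69 s, if anything falls off the work surface, if the arm or the gripper's body presses on something with over 40 N, if the wrist force passes 120 N, or if a joint passes its speed limit or range.

ROBOT

A 7-joint arm with a two-finger parallel gripper is mounted at the origin on a cart in front of the work surface, level with it; the furniture and walls round the work are solid. World frame = base frame: x ahead of the robot, y to its left, z up, the work surface at z = 0. Lengths are in m, angles in rad, forces in N, time in s.
With the tool pointing down it reaches from about 0.4 to 0.85 m from the base axis. Payload 4.4 kg.
Tool frame: the origin (TCP) lies midway between the tips of the shut fingers; the grasp point (between the pads) lies 19 mm behind it; z points along the fingers, y is the direction in which the jaws open and shut (so a half turn about z gives the same grasp; the last joint's range is limited). The gripper opens to 94 mm and grips with 3 to 60 N. Pads are 16 mm wide; open, the fingers measure 119 mm over their backs; the gripper's body (75 mm by 177 mm) begins 78 mm behind the grasp point.
Start: joints at [-1.377, 0.628, 0.038, 1.517, -0.027, 0.996, -0.02], TCP at [0.167, 0.628, 0.205] pointing down, gripper open.
Joint ranges: [-3.06, 3.06], [-0.37, 2.12], [-1.25, 1.32], [0.18, 2.47], [-1.1, 4.24], [0.23, 1.98], [-2.94, 2.94]. Speed limits (rad/s): [2.57, 2.57, 3.14, 3.14, 3.14, 3.14, 3.14].

INTERFACE

Orientations are given as a unit quaternion [x, y, z, w].
In Python, from plant import manip, claw, eyes, workorder gives the robot as it stands. The module is installed in compiled form; this text tells all that it offers. Calls block until the motion is done:
- manip.goto(position, orientation): joint-space move of the TCP to a pose.
- manip.move_linear(position, attitude=None, feed=0.15, threshold=None): straight line of the TCP; attitude=None keeps the orientation; feed is the mean speed in m/s. With threshold (N) it stops when the force on the tool has changed by that much, and returns True; else False.
- manip.movej(angles): joint-space move.
- claw.move_gripper(opening): opening from 0.0 (shut) to 1.0 (fully open); the grip force is fixed at half the most; returns when the fingers have stopped.
- manip.sleep(seconds).
- manip.solve_ik(position, orientation): joint angles nearest the present ones, or None.
- manip.get_obs(): the state.
- eyes.grab_frame(name): name is "scene" or "top" or "wrist"; returns a dict with "img" (384x512x3 uint8, blue, green, red), "z_map" (384x512 float32, m along the optical axis (not along the pixel's ray), 0 where there is no reading), "vertical_fov" (degrees; the focal length in pixels is half the picture's height over the tangent of half this angle, whatever the lens; pixels are square), "cx", "cy" (the principal point, pixels), "world_to_cam" (4x4, takes a point from world to camera coordinates). Camera axes: x right, y down, z forward; pixel columns grow to the right and rows downward; lengths in m; the calibration is good to about 2 mm. A picture is of the moment at which its call begins.
A pose or a line that the arm cannot do raises manip.Unreachable and nothing moves.
- workorder.close_job(): hands the job in, once; it reports no verdict.
Trained networks look in the newest picture that a camera, given by its name, has taken for a name from the list of things; names that differ only in an ending like _2 or _b are one class to them, and where a whole thing is asked for, a point or a joint stands for the part that bears it (a point fixed in the world has none). Each returns a list of dicts, best first, with "confidence" (0 to 1); they miss things now and then, are a little off and sometimes report something else, mostly with a low value. They report only what shows in the picture. A call takes as long as a camera call.
- eyes.silhouettes(camera, label): "mask" (384x512 bool, what is visible of it) and "pixel" ([column, row] in pixels, amid what is visible of it).
- eyes.landmark_of(camera, label): "pixel" ([column, row] in pixels: a listed point, or the origin of a listed thing).
The state is a dict: "t": time; "q": joint angles; "dq": joint speeds; "joint_efforts": joint torques, N m; "tcp_pos": TCP position; "ee_rot": TCP orientation; "wrist_force": force on the tool from outside, world axes, zero at the start; "moment": the same for the moment, N m; "width": opening from 0.0 (shut) to 1.0 (fully open).
Only numpy, scipy, OpenCV 4.12 (cv2) and the standard library are available. Lean on these libraries where they do the work, as an engineer would, in place of code of your own. Each camera call takes 0.05 s, during which the arm holds its last target.

## Working session

There is one attempt and no reset: what is moved stays moved. The work goes in short steps, each a Python script; the robot and the scene stay as the last script left them, time stands still between calls to the robot, and variables do not carry over. Pictures are saved under pics/ and viewed, and the job is handed in when it is done.

```bash
mkdir -p pics; cat > h.py <<'E'
import numpy as np, cv2
from plant import manip, claw, eyes, workorder
from scipy.spatial.transform import Rotation as R
def K(f):
    h=f["img"].shape[0]; return h/2/np.tan(np.radians(f["vertical_fov"])/2)
def cloud(f):
    z=f["z_map"]; k=K(f); v,u=np.mgrid[0:z.shape[0],0:z.shape[1]]
    P=np.stack([(u-f["cx"])*z/k,(v-f["cy"])*z/k,z],-1)
    W=np.linalg.inv(f["world_to_cam"]); P=P@W[:3,:3].T+W[:3,3]; P[z<=0]=np.nan; return P
def ray_z(f,px,zw):
    k=K(f); d=np.array([(px[0]-f["cx"])/k,(px[1]-f["cy"])/k,1]); W=np.linalg.inv(f["world_to_cam"])
    d=W[:3,:3]@d; o=W[:3,3]; return o+d*(zw-o[2])/d[2]
def down(yaw): # tool y axis (jaw) at angle yaw from world y ; tool down
    return (R.from_euler('z',yaw)*R.from_euler('x',np.pi)).as_quat()
def st():
    o=manip.get_obs(); print('t',round(o['t'],2),'tcp',np.round(o['tcp_pos'],4),'w',round(float(o['width']),3),'F',np.round(o['wrist_force'],1),'q',np.round(o['q'],2)); return o
E
python3 - <<'E'
from h import *
o=st(); print(o['ee_rot'])
for c in ("scene","top"):
    f=eyes.grab_frame(c); cv2.imwrite(f"pics/{c}0.png",f["img"]); np.savez(f"pics/{c}0.npz",**f)
    print(c,np.round(np.linalg.inv(f["world_to_cam"])[:3],3).tolist(),f["vertical_fov"])
    P=cloud(f)
    for l in ("toolbox","front_compartment","lid_hinge","pull_bar","wrench_mid","clear_spot","screwdriver","small_wrench","mallet","cap","pliers"):
        r=eyes.landmark_of(c,l)
        for d in r[:2]:
            u,v=map(int,np.round(d["pixel"])); u=min(max(u,0),511);v=min(max(v,0),383)
            print(l,round(d["confidence"],2),np.round(d["pixel"],1),np.round(P[v,u],3))
st()
E
```

```text
t 0.0 tcp [0.1667 0.6276 0.2046] w 1.005 F [ 0.4 -0.5 -0.8] q [-1.38  0.63  0.04  1.52 -0.03  1.   -0.02]
[ 1.29500880e-01  9.91578861e-01 -9.31991951e-04 -1.23783654e-04]
scene [[0.835, -0.382, 0.396, 0.116], [-0.55, -0.573, 0.607, -0.782], [-0.005, -0.725, -0.688, 0.846]] 49.752166870039645
toolbox 0.77 [221.7 174.7] [ 0.493 -0.065  0.14 ]
front_compartment 0.93 [212.2 173. ] [ 0.474 -0.046  0.143]
lid_hinge 0.85 [239.4 146.4] [0.594 0.013 0.142]
pull_bar 0.88 [183.4 172. ] [0.417 0.009 0.134]
wrench_mid 0.64 [218.7 149.2] [0.538 0.027 0.146]
clear_spot 0.77 [263.  240.4] [ 0.496 -0.25   0.062]
clear_spot 0.65 [275.  278.1] [ 0.455 -0.357  0.064]
screwdriver 0.92 [273.5 275.9] [ 0.451 -0.357  0.075]
small_wrench 0.68 [308.6 214.9] [ 0.64  -0.249  0.066]
small_wrench 0.56 [217.8 151.3] [0.532 0.022 0.146]
mallet 0.67 [328.7 245.2] [ 0.594 -0.373  0.102]
mallet 0.49 [221.9 176.2] [ 0.491 -0.069  0.141]
cap 0.63 [204.4 231.3] [ 0.383 -0.159  0.081]
pliers 0.72 [185.2 172.1] [0.42  0.001 0.138]
pliers 0.6 [160.3 177.2] [0.378 0.09  0.075]
top [[-0.056, -0.973, 0.224, 0.291], [-0.998, 0.055, -0.011, -0.139], [-0.002, -0.224, -0.975, 1.172]] 44.1992274212647
toolbox 0.95 [191.4 195.4] [0.523 0.004 0.14 ]
lid_hinge 0.59 [185.3 159.9] [0.606 0.016 0.139]
lid_hinge 0.31 [188.7 195.2] [0.523 0.009 0.142]
pull_bar 0.67 [190.7 242. ] [0.418 0.007 0.141]
wrench_mid 0.92 [178.5 191.6] [0.531 0.033 0.144]
clear_spot 0.77 [299.1 209.1] [ 0.492 -0.241  0.064]
screwdriver 0.98 [345.1 223.8] [ 0.449 -0.347  0.066]
screwdriver 0.44 [190.8 194.1] [0.525 0.004 0.142]
small_wrench 0.68 [296.5 146.6] [ 0.645 -0.245  0.067]
small_wrench 0.19 [299.7 208.6] [ 0.491 -0.243  0.065]
mallet 0.98 [345.9 155.6] [ 0.606 -0.358  0.101]
cap 0.86 [260.9 257.1] [ 0.382 -0.144  0.083]
pliers 0.95 [159.1 260.8] [0.387 0.092 0.066]
t 1.2 tcp [0.167  0.6282 0.2055] w 1.002 F [ 0.7 -0.2 -0.2] q [-1.38  0.63  0.04  1.52 -0.03  1.   -0.02]
```

View pics/scene0.png

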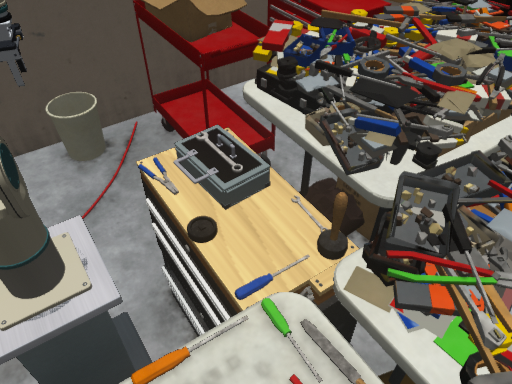

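View pics/top0.png

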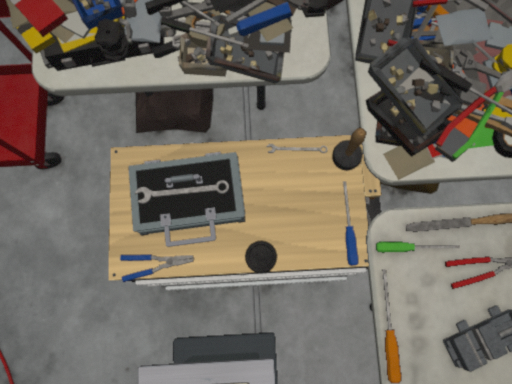

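```bash
python3 - <<'E'
from h import *
f=eyes.grab_frame("top"); P=cloud(f)
big=cv2.resize(f["img"][130:290,100:390],None,fx=2.7,fy=2.7,interpolation=cv2.INTER_CUBIC); cv2.imwrite("pics/topz.png",big)
for l in ("toolbox","wrench_mid","pull_bar"):
    for d in eyes.silhouettes("top",l)[:2]:
        m=d["mask"]; p=P[m]; p=p[np.isfinite(p[:,0])]
        print(l,round(d["confidence"],2),m.sum(),np.round(d["pixel"],0),np.round(np.percentile(p[:,2],[5,50,95]),3), cv2.minAreaRect(p[:,:2].astype(np.float32)*1000))
m=(P[...,2]>.128)&(P[...,2]<.155)&(P[...,0]>.3)&(P[...,0]<.75)&(abs(P[...,1])<.25)
p=P[m]; r=cv2.minAreaRect(p[:,:2].astype(np.float32)*1000); print(r, np.round(cv2.boxPoints(r)))
# lid proper: components
ys=P[...,2]
img=np.zeros(m.shape,np.uint8); img[m]=255; cv2.imwrite("pics/m.png",img[120:300,90:280].repeat(3,0).repeat(3,1))
E
```

```text
toolbox 0.92 7576 [186. 196.] [0.125 0.14  0.144] ((528.14404296875, 15.135345458984375), (224.10887145996094, 249.40426635742188), 4.234224319458008)
wrench_mid 0.98 503 [172. 192.] [0.143 0.147 0.15 ] ((535.1726684570312, 24.01013946533203), (35.027591705322266, 201.1940155029297), 4.1738386154174805)
wrench_mid 0.59 7648 [186. 197.] [0.125 0.14  0.144] ((528.7940673828125, 25.27611541748047), (226.71241760253906, 269.7566223144531), 4.404588222503662)
pull_bar 0.61 6954 [187. 194.] [0.136 0.14  0.144] ((525.1598510742188, 15.992599487304688), (219.15924072265625, 248.22760009765625), 5.556187629699707)
pull_bar 0.6 809 [260. 257.] [0.076 0.082 0.087] ((383.3069763183594, -142.74627685546875), (71.79133605957031, 70.39913940429688), 86.8556900024414)
((517.4873046875, 15.0185546875), (203.3474578857422, 249.74676513671875), 4.690652847290039) [[ 406.  131.]
 [ 426. -118.]
 [ 629. -101.]
 [ 609.  148.]]
```

View pics/topz.png

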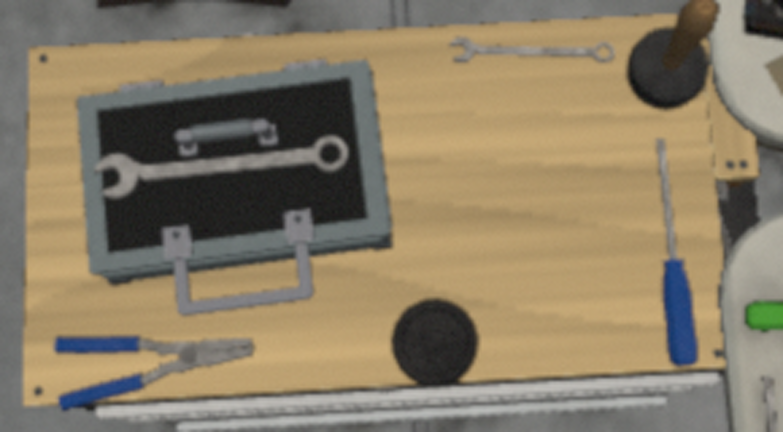

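View pics/m.png

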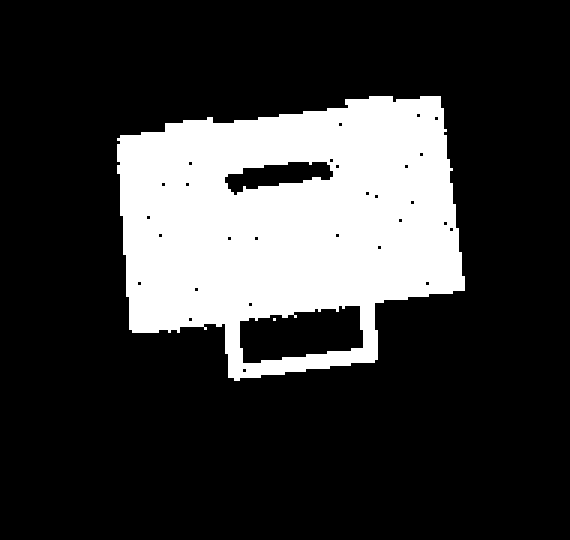

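```bash
python3 - <<'E'
from h import *
b=np.radians(4.5)
for yaw in (b+np.pi/2,b-np.pi/2):
    print('yaw',round(yaw,2))
    for p,dy in (((.535,-.03,.25),0),((.44,-.242,.12),-np.pi/2),((.44,-.242,.12),np.pi/2),((.42,.008,.125),0),((.68,.03,.30),0),((.511,.0145,.07),0)):
        q=manip.solve_ik(p,down(yaw+dy)); print(p,dy,None if q is None else np.round(q,2))
yaw=b+np.pi/2
E
```

```text
yaw 1.65
(0.535, -0.03, 0.25) 0 [-0.36  0.46  0.53  1.79 -0.27  0.97  0.37]
(0.44, -0.242, 0.12) -1.5707963267948966 [ 0.12  0.59  0.48  2.02 -0.46  0.63 -0.58]
(0.44, -0.242, 0.12) 1.5707963267948966 [ 0.38  0.55  0.09  2.01 -0.09  0.59  2.19]
(0.42, 0.008, 0.125) 0 [-0.32  0.47  0.33  2.22 -0.31  0.49  0.33]
(0.68, 0.03, 0.3) 0 [-0.38  0.66  0.58  1.3  -0.36  1.28  0.28]
(0.511, 0.0145, 0.07) 0 [-0.25  0.66  0.25  2.03 -0.33  0.5   0.32]
yaw -1.49
(0.535, -0.03, 0.25) 0 [-0.67  0.66  1.15  1.8  -0.66  1.13 -2.37]
(0.44, -0.242, 0.12) -1.5707963267948966 [ 0.38  0.55  0.09  2.01 -0.09  0.59  2.19]
(0.44, -0.242, 0.12) 1.5707963267948966 [ 0.12  0.59  0.48  2.02 -0.46  0.63 -0.58]
(0.42, 0.008, 0.125) 0 [ 0.21  0.47 -0.41  2.2   0.37  0.53  2.74]
(0.68, 0.03, 0.3) 0 [-0.59  0.84  1.14  1.31 -0.75  1.45 -2.57]
(0.511, 0.0145, 0.07) 0 [ 0.21  0.68 -0.45  2.01  0.53  0.57  2.62]
```

```bash
python3 - <<'E'
from h import *
b=np.radians(4.5)
manip.goto((.50,-.0,.34),down(b+np.pi/2)); st()
f=eyes.grab_frame("wrist"); P=cloud(f); cv2.imwrite("pics/w1.png",f["img"])
for l in ("wrench_mid","pull_bar","toolbox"):
    for d in eyes.landmark_of("wrist",l)[:2]:
        print(l,round(d["confidence"],2),np.round(d["pixel"],1),[np.round(ray_z(f,d["pixel"],z),4) for z in (.145,.135)])
for d in eyes.silhouettes("wrist","wrench_mid")[:2]:
    m=d["mask"]; p=P[m]; p=p[np.isfinite(p[:,0])&(p[:,2]>.1)]
    print(round(d["confidence"],2),m.sum(),np.round(np.percentile(p[:,2],[5,50,95]),4), cv2.minAreaRect(p[:,:2].astype(np.float32)*1000))
E
```

```text
t 3.96 tcp [0.5001 0.0012 0.3397] w 0.997 F [-0.3 -0.1  0.4] q [-0.51  0.32  0.62  1.74 -0.2   1.15  0.25]
wrench_mid 0.76 [280.8 148. ] [array([0.5291, 0.0223, 0.145 ]), array([0.5301, 0.0206, 0.135 ])]
pull_bar 0.72 [186.6 147.9] [array([0.4225, 0.0138, 0.145 ]), array([0.4206, 0.0118, 0.135 ])]
0.94 2206 [0.145  0.1471 0.1488] ((530.4598999023438, 25.534507751464844), (37.388877868652344, 207.0094451904297), 0.7000230550765991)
0.7 27318 [0.1382 0.1401 0.1425] ((516.1358642578125, 17.818099975585938), (202.70127868652344, 246.81396484375), 4.606113433837891)
```

View pics/w1.png

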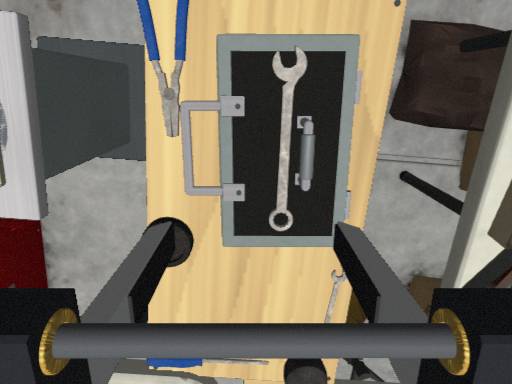

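```bash
cat >> h.py <<'E'
def wrench(cam,zmin,zmax):
    f=eyes.grab_frame(cam); P=cloud(f); best=None
    for d in eyes.silhouettes(cam,"wrench_mid"):
        m=d["mask"]; p=P[m]; p=p[np.isfinite(p[:,0])&(p[:,2]>zmin)&(p[:,2]<zmax)]
        if len(p)<60: continue
        (c,(w,h),a)=cv2.minAreaRect(p[:,:2].astype(np.float32)*1000)
        if max(w,h)<150 or max(w,h)>235 or min(w,h)>60: continue
        q=p[:,:2]
        c=q.mean(0)
        for k in range(4):   # shank axis
            v=cv2.fitLine(q.astype(np.float32)*1000,cv2.DIST_HUBER,0,.01,.01).ravel()
            ax=v[:2]/np.linalg.norm(v[:2]); s=(p[:,:2]-v[2:]/1000)@ax; mid=(s.max()+s.min())/2
            q=p[np.abs(s-mid)<.06][:,:2]
        c=v[2:]/1000+ax*mid
        return dict(conf=d["confidence"],c=c,ang=np.degrees(np.arctan2(ax[1],ax[0]))%180,len=s.max()-s.min(),z=np.median(p[:,2]),n=len(p)),f
    return None,f
E
python3 - <<'E'
from h import *
print(wrench("wrist",.142,.156)[0]); print(wrench("top",.142,.156)[0])
f=eyes.grab_frame("wrist");P=cloud(f)
b=np.radians(4.6);u=np.array([np.cos(b),np.sin(b)]);n=np.array([-u[1],u[0]])
m=(P[...,2]>.128)&(P[...,2]<.15)
p=P[m]; x=p[:,:2]@u; y=p[:,:2]@n
c=(x.min()+x.max())/2
print('extents',[np.round(np.percentile(x,q),4) for q in(0,.1,99.9,100)],[np.round(np.percentile(y,q),4) for q in (0,.1,99.9,100)])
bar=(x<x.min()+.02)&(abs(y-np.median(y[x<x.min()+.02]))<.03); v=cv2.fitLine(p[bar][:,:2].astype(np.float32)*1000,cv2.DIST_L2,0,.01,.01).ravel(); print('bar',v, x[bar].min(),x[bar].max(),y[x<x.min()+.01].min(),y[x<x.min()+.01].max(),np.median(p[bar][:,2]))
E
```

```text
None
{'conf': 0.88, 'c': array([0.5335171 , 0.02531316]), 'ang': np.float32(92.49383), 'len': np.float64(0.20571705791531736), 'z': np.float64(0.14712489953049268), 'n': 330}
extents [np.float64(0.4146), np.float64(0.4155), np.float64(0.818), np.float64(0.8212)] [np.float64(-0.2141), np.float64(-0.2055), np.float64(0.0992), np.float64(0.0994)]
bar [ 8.0379300e-02 -9.9676436e-01  4.2095633e+02  1.5399315e+01] 0.41456816167159377 0.42570978492703354 -0.07754860273996866 0.031200568238144724 0.1391234898361195
```

```bash
python3 - <<'E'
from h import *
a=np.radians(93.2)
claw.move_gripper(.42)
manip.goto((.529,.0755,.23),down(a))
print(manip.move_linear((.529,.0755,.1435),feed=.08,threshold=8)); st()
f=eyes.grab_frame("wrist"); cv2.imwrite("pics/w2.png",f["img"])
f=eyes.grab_frame("scene"); cv2.imwrite("pics/s2.png",cv2.resize(f["img"][100:220,130:300],None,fx=4,fy=4))
E
```

```text
False
t 7.26 tcp [0.5294 0.0755 0.144 ] w 0.42 F [ 0.1 -0.7 -0.3] q [-0.51  0.59  0.48  1.91 -0.4   0.73  0.26]
```

View pics/w2.png

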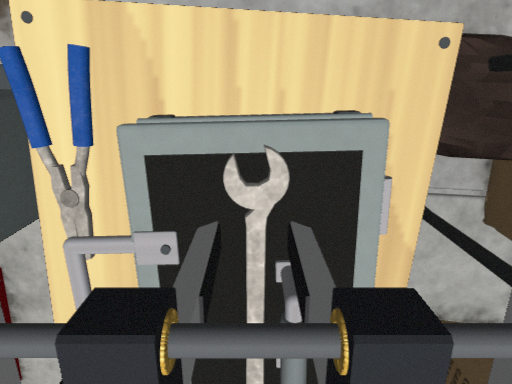

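View pics/s2.png

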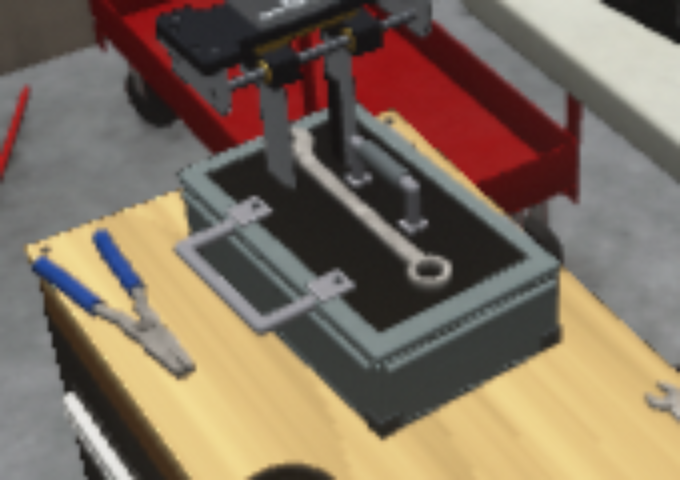

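```bash
python3 - <<'E'
from h import *
a=np.radians(93.2)
claw.move_gripper(0); st()
manip.move_linear((.529,.0755,.26),feed=.12); st()
f=eyes.grab_frame("scene"); cv2.imwrite("pics/s3.png",cv2.resize(f["img"][60:220,100:330],None,fx=3,fy=3))
f=eyes.grab_frame("wrist"); cv2.imwrite("pics/w3.png",f["img"])
E
```

```text
t 7.92 tcp [0.5291 0.0755 0.1436] w 0.117 F [ 0.3 -0.4  0.7] q [-0.51  0.59  0.48  1.91 -0.4   0.73  0.26]
t 9.03 tcp [0.5284 0.0755 0.2593] w 0.121 F [ 0.2  0.7 -1.8] q [-0.58  0.45  0.57  1.78 -0.28  1.    0.16]
```

View pics/s3.png

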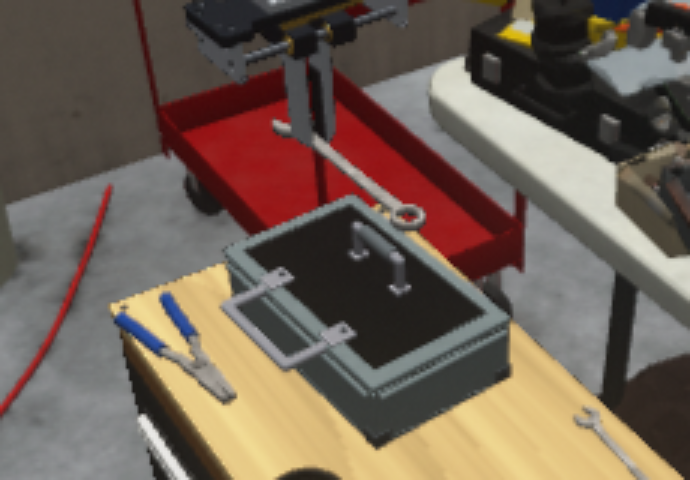

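View pics/w3.png

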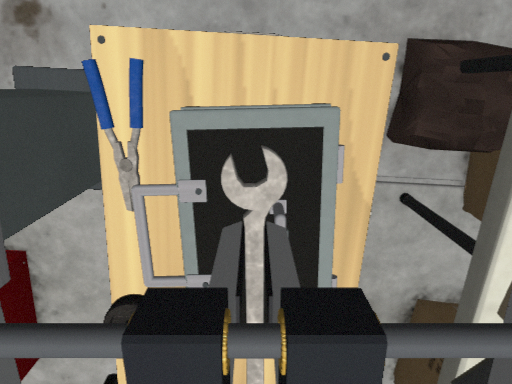

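```bash
python3 - <<'E'
from h import *
manip.goto((.537,-.238,.22),down(0.)); st()
print(manip.move_linear((.537,-.238,.0675),feed=.09,threshold=7)); st()
claw.move_gripper(.4); st()
manip.move_linear((.537,-.238,.15),feed=.12)
f=eyes.grab_frame("top"); cv2.imwrite("pics/t4.png",f["img"])
print(wrench("top",.06,.09)[0])
E
```

```text
t 10.33 tcp [ 0.5376 -0.2363  0.2197] w 0.12 F [-0.   1.3 -0.8] q [-0.17  0.69  0.92  1.7  -0.61  1.08 -0.62]
False
t 12.18 tcp [ 0.5373 -0.2382  0.0679] w 0.118 F [-0.3 -0.  -1.1] q [-0.07  0.86  0.75  1.83 -0.81  0.8  -0.46]
t 12.78 tcp [ 0.537  -0.238   0.0675] w 0.398 F [ 0.7 -0.2  0.3] q [-0.07  0.86  0.75  1.83 -0.81  0.8  -0.46]
{'conf': 0.64, 'c': array([ 0.46900495, -0.23937244]), 'ang': np.float32(0.19356091), 'len': np.float64(0.16588112717057818), 'z': np.float64(0.07067663305319938), 'n': 265}
```

View pics/t4.png

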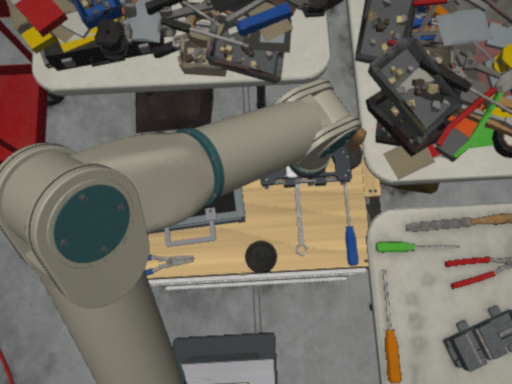

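```bash
cat >> h.py <<'E'
b=np.radians(4.6);u3=np.array([np.cos(b),np.sin(b),0]);BAR=np.array([.4207,.0110,.135]);HG=BAR+.19*u3-np.array([0,0,.006])
def bar(th):
    t=th+np.arctan2(.006,.19); r=np.hypot(.19,.006)
    return HG+r*(-np.cos(t)*u3+np.array([0,0,np.sin(t)]))
YB=b+np.pi/2; OFF=np.array([0,0,-.011])
E
python3 - <<'E'
from h import *
p=bar(0)+OFF
for th in np.arange(0,1.9,.3): 
    q=manip.solve_ik(bar(th)+OFF,down(YB)); print(round(th,1),None if q is None else np.round(q,2))
manip.move_linear((.50,-.20,.24),feed=.25)
claw.move_gripper(.3)
manip.goto(p+[0,0,.08],down(YB))
print(manip.move_linear(p,feed=.08,threshold=6)); st()
f=eyes.grab_frame("wrist"); cv2.imwrite("pics/w5.png",f["img"])
f=eyes.grab_frame("scene"); cv2.imwrite("pics/s5.png",cv2.resize(f["img"][80:240,100:330],None,fx=3,fy=3))
E
```

```text
0.0 [-0.41  0.49  0.44  2.22 -0.43  0.51  0.45]
0.3 [-0.49  0.41  0.54  2.14 -0.33  0.68  0.35]
0.6 [-0.52  0.37  0.59  2.01 -0.27  0.84  0.29]
0.9 [-0.52  0.38  0.6   1.86 -0.26  0.98  0.27]
1.2 [-0.49  0.44  0.6   1.69 -0.27  1.1   0.27]
1.5 [-0.45  0.52  0.59  1.52 -0.3   1.19  0.27]
1.8 [-0.39  0.62  0.55  1.36 -0.32  1.25  0.26]
False
t 16.8 tcp [0.421  0.0109 0.1243] w 0.298 F [1.2 0.4 0.5] q [-0.41  0.49  0.45  2.22 -0.43  0.51  0.45]
```

View pics/w5.png

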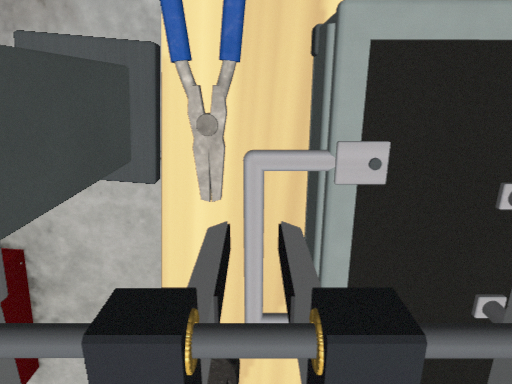

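View pics/s5.png

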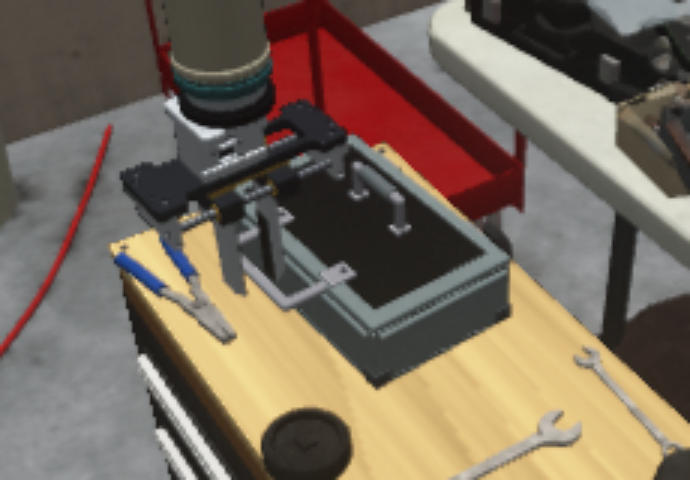

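```bash
python3 - <<'E'
from h import *
claw.move_gripper(0); st()
for th in (.12,.25,.4):
    manip.move_linear(bar(th)+OFF,feed=.08); o=st()
f=eyes.grab_frame("scene"); cv2.imwrite("pics/s6.png",cv2.resize(f["img"][60:220,100:330],None,fx=3,fy=3))
E
```

```text
t 17.33 tcp [0.4208 0.0111 0.1242] w 0.106 F [ 0.2 -0.2  2.3] q [-0.41  0.49  0.45  2.22 -0.43  0.51  0.45]
t 17.77 tcp [0.4227 0.0112 0.1466] w 0.104 F [ 0.9 -0.2 -3. ] q [-0.45  0.45  0.5   2.19 -0.39  0.58  0.42]
t 18.23 tcp [0.4277 0.0116 0.1705] w 0.107 F [ 0.4  0.  -3.1] q [-0.48  0.42  0.54  2.16 -0.35  0.65  0.38]
t 18.73 tcp [0.437  0.0123 0.1971] w 0.103 F [-2.4 -0.1 -0.5] q [-0.51  0.39  0.57  2.1  -0.31  0.73  0.34]
```

View pics/s6.png

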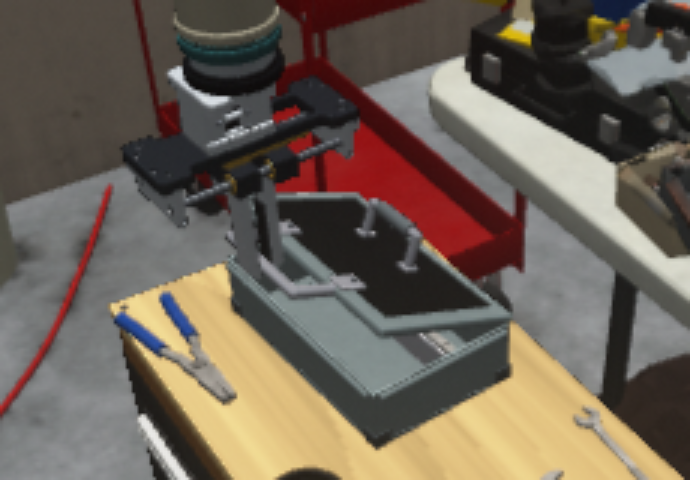

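Opening smoothly, with low force. I'll continue to past balance, checking force at each step.

```bash
python3 - <<'E'
from h import *
for th in np.arange(.55,1.80,.15):
    manip.move_linear(bar(th)+OFF,feed=.10); o=manip.get_obs(); F=o['wrist_force']; print(round(th,2),round(o['t'],2),np.round(F,1),round(float(o['width']),3))
    if np.linalg.norm(F)>40: print("STOP"); break
f=eyes.grab_frame("scene"); cv2.imwrite("pics/s7.png",cv2.resize(f["img"][20:220,100:380],None,fx=2.6,fy=2.6))
E
```

```text
0.55 19.22 [-5.  -1.6  1.3] 0.105
0.7 19.65 [-8.7 -0.5  5. ] 0.108
0.85 20.08 [-12.3  -0.2  12.4] 0.108
1.0 20.52 [-12.1  -0.1  16.4] 0.106
1.15 20.95 [-6.  -0.4 13.8] 0.107
1.3 21.38 [-2.6  0.3  8.5] 0.105
1.45 21.82 [-0.5 -0.   5.6] 0.108
1.6 22.25 [ 0.4 -0.7  3.4] 0.109
1.75 22.68 [-0.3 -1.7  1. ] 0.106
```

View pics/s7.png

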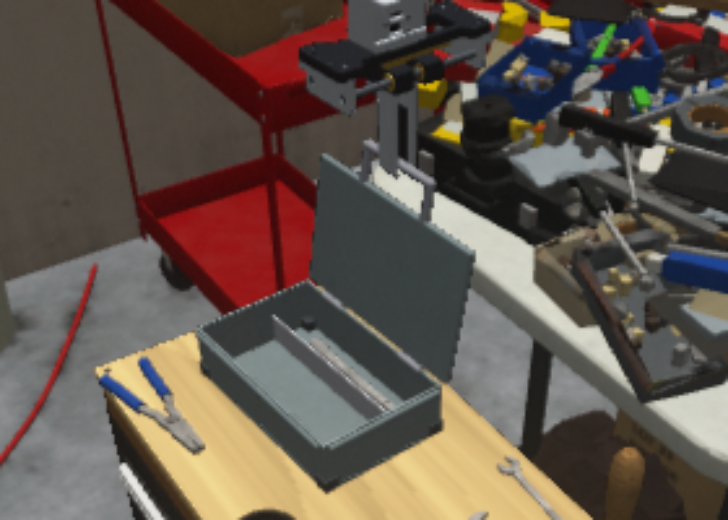

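```bash
python3 - <<'E'
from h import *
manip.move_linear(bar(1.86)+OFF,feed=.10); st()
claw.move_gripper(.3); st()
p=bar(1.86)+OFF
manip.move_linear(p+[-.005,0,.05],feed=.1); st()
manip.move_linear((.48,-.08,.32),feed=.3)
f=eyes.grab_frame("scene"); cv2.imwrite("pics/s8.png",cv2.resize(f["img"][20:220,100:380],None,fx=2.6,fy=2.6))
manip.goto((.487,-.238,.20),down(0.))
st(); f=eyes.grab_frame("wrist"); cv2.imwrite("pics/w8.png",f["img"])
print(wrench("wrist",.055,.09)[0]); print(wrench("top",.055,.09)[0])
f=eyes.grab_frame("top"); cv2.imwrite("pics/t8.png",f["img"])
E
```

```text
t 23.09 tcp [0.6698 0.0306 0.2985] w 0.106 F [ 1.6 -2.4  1.2] q [-0.39  0.64  0.57  1.33 -0.34  1.26  0.27]
t 23.6 tcp [0.6697 0.0316 0.2984] w 0.296 F [ 0.3  0.8 -1.2] q [-0.39  0.64  0.57  1.33 -0.34  1.26  0.27]
t 24.25 tcp [0.6645 0.0311 0.348 ] w 0.301 F [0.3 0.5 0.4] q [-0.39  0.6   0.58  1.26 -0.32  1.37  0.25]
t 26.09 tcp [ 0.488  -0.237   0.1998] w 0.297 F [ 0.5 -0.4 -0.3] q [-0.17  0.65  0.93  1.84 -0.62  0.98 -0.54]
{'conf': 0.58, 'c': array([ 0.48660362, -0.2369991 ]), 'ang': np.float32(0.29968914), 'len': np.float64(0.2084895412533046), 'z': np.float64(0.07119041074287957), 'n': 3108}
None
```

View pics/s8.png

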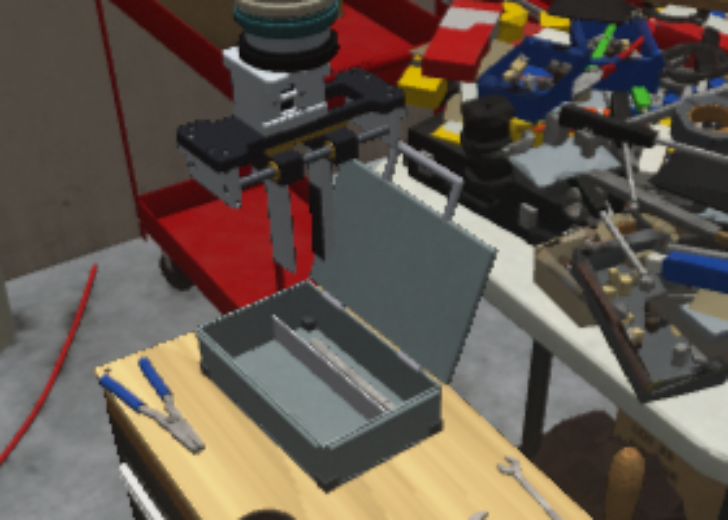

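View pics/w8.png

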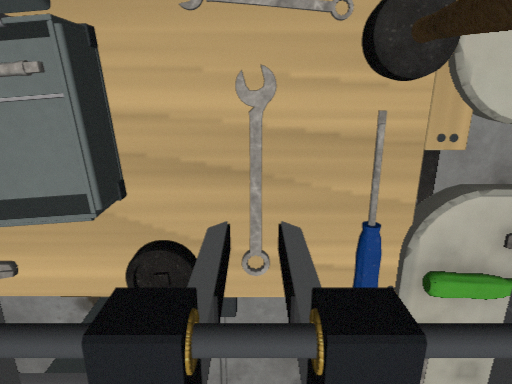

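View pics/t8.png

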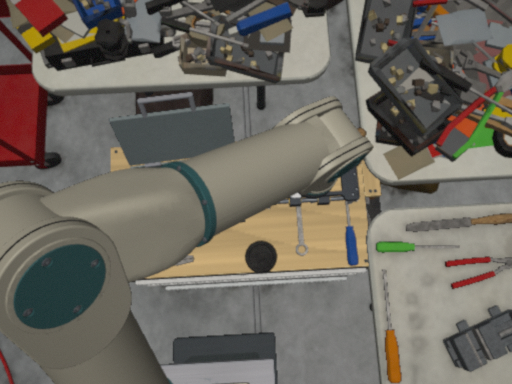

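```bash
python3 - <<'E'
from h import *
claw.move_gripper(.4)
manip.move_linear((.4866,-.237,.0668),attitude=down(np.radians(.3)),feed=.10,threshold=8); claw.move_gripper(0); st()
manip.move_linear((.4866,-.237,.22),feed=.12); st()
f=eyes.grab_frame("scene"); P=cloud(f)
cv2.imwrite("pics/s9.png",cv2.resize(f["img"][80:300,100:380],None,fx=2.6,fy=2.6))
u=u3[:2]; n=np.array([-u[1],u[0]])
W=P.reshape(-1,3); x=W[:,:2]@u; y=W[:,:2]@n
near=(x>.42)&(x<.66)&(y>-.2)&(y<.15)
rim=near&(W[:,2]>.124)&(W[:,2]<.132)
def pc(a): return np.round(np.percentile(a,[0,1,5,50,95,99,100]),4)
print('rim x',pc(x[rim]),'y',pc(y[rim]))
fl=near&(W[:,2]>.0655)&(W[:,2]<.0715)&(x>.45)&(x<.58)&(y>-.145)&(y<.095)
print('floor',pc(x[fl]),pc(y[fl]),pc(W[fl,2]))
div=near&(W[:,2]>.095)&(W[:,2]<.106)&(x>.50)&(x<.60)
print('div',pc(x[div]),pc(y[div]))
for d in eyes.landmark_of("scene","front_compartment")[:2]+eyes.landmark_of("scene","toolbox")[:1]:
    r=ray_z(f,d["pixel"],.068); print(d["confidence"],r,r[:2]@u,r[:2]@n)
E
```

```text
t 28.8 tcp [ 0.4867 -0.2372  0.067 ] w 0.126 F [-0.2 -0.6  2.1] q [-0.05  0.81  0.74  1.96 -0.83  0.72 -0.36]
t 30.23 tcp [ 0.4862 -0.2367  0.2193] w 0.125 F [-0.  -0.2 -1.1] q [-0.19  0.62  0.95  1.82 -0.6   1.01 -0.56]
rim x [0.4563 0.4569 0.458  0.4652 0.6078 0.6146 0.6174] y [-0.153  -0.1516 -0.15   -0.0197  0.0944  0.0973  0.0985]
floor [0.4509 0.4528 0.4612 0.5265 0.5567 0.5585 0.5598] [-0.1443 -0.1085 -0.0848 -0.0067  0.086   0.093   0.095 ] [0.0655 0.0655 0.0657 0.0676 0.0702 0.0713 0.0715]
div [0.5006 0.5014 0.5065 0.5567 0.5815 0.5938 0.5972] [-0.1494 -0.1481 -0.147   0.0144  0.0941  0.0956  0.0967]
0.7 [ 0.64094634 -0.24866314  0.068     ] 0.6189392565698065 -0.2992653720081174
0.59 [0.49798692 0.01605436 0.068     ] 0.4976703839885089 -0.02393536627043603
0.59 [0.52337978 0.00630808 0.068     ] 0.5221998093770566 -0.035686737443370406
```

View pics/s9.png

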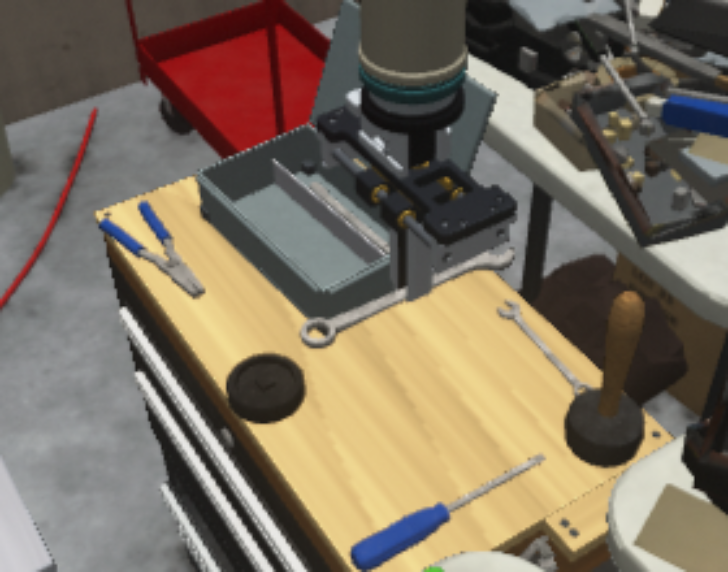

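```bash
python3 - <<'E'
from h import *
manip.move_linear((.45,-.15,.22),attitude=down(np.radians(50)),feed=.15)
manip.goto((.5096,.0139,.20),down(np.radians(94.6))); st()
manip.move_linear((.5096,.0139,.145),feed=.1); st()
f=eyes.grab_frame("wrist"); P=cloud(f); cv2.imwrite("pics/w10.png",f["img"])
f=eyes.grab_frame("scene"); cv2.imwrite("pics/s10.png",cv2.resize(f["img"][60:240,110:350],None,fx=3,fy=3))
E
```

```text
t 32.12 tcp [0.5096 0.0126 0.1999] w 0.121 F [-0.9 -0.7 -1.5] q [-0.43  0.48  0.5   1.92 -0.3   0.82  0.32]
t 32.83 tcp [0.5099 0.0132 0.1454] w 0.128 F [-0.2  0.3 -0.2] q [-0.38  0.55  0.45  1.98 -0.37  0.69  0.37]
```

View pics/w10.png

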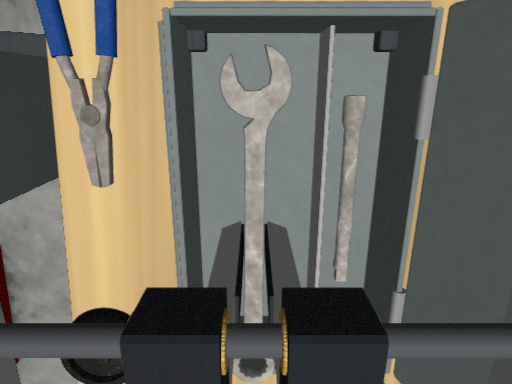

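View pics/s10.png

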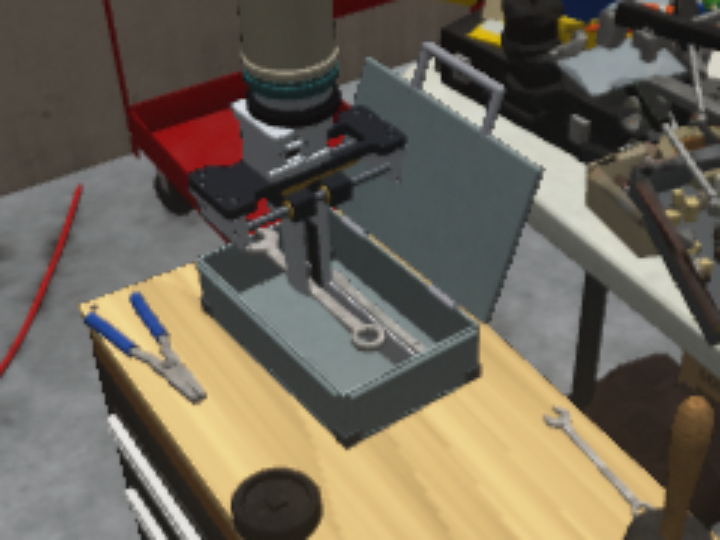

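```bash
python3 - <<'E'
from h import *
print(manip.move_linear((.5096,.0139,.0718),feed=.07,threshold=6)); o=st()
f=eyes.grab_frame("wrist"); cv2.imwrite("pics/w11.png",f["img"])
claw.move_gripper(.3); st()
manip.move_linear((.5096,.0139,.20),feed=.13)
f=eyes.grab_frame("wrist"); cv2.imwrite("pics/w12.png",f["img"])
u=u3[:2]; n=np.array([-u[1],u[0]])
r=wrench("wrist",.06,.095)[0]; print(r)
if r: print(r['c']@u-.509,r['c']@n+.027)
E
```

```text
False
t 34.12 tcp [0.51   0.0139 0.0722] w 0.127 F [ 0.6 -0.3 -0.7] q [-0.32  0.67  0.36  2.03 -0.45  0.52  0.44]
t 34.65 tcp [0.5097 0.0139 0.0719] w 0.303 F [-0.4  1.  -0.3] q [-0.32  0.67  0.36  2.03 -0.45  0.52  0.44]
{'conf': 0.61, 'c': array([0.51017194, 0.01214695]), 'ang': np.float32(94.73499), 'len': np.float64(0.21157802210456855), 'z': np.float64(0.07517615022772131), 'n': 3074}
0.0005027825271903819 -0.0018074208431727024
```

View pics/w12.png

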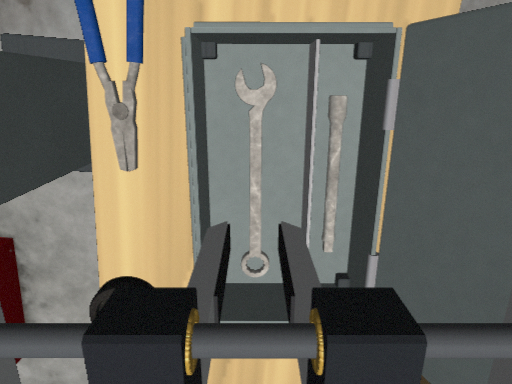

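```bash
python3 - <<'E'
from h import *
manip.move_linear((.45,-.10,.28),feed=.25)
f=eyes.grab_frame("scene");P=cloud(f).reshape(-1,3); cv2.imwrite("pics/s13.png",f["img"])
x=P[:,:2]@u3[:2]-HG[:2]@u3[:2]; y=P[:,:2]@np.array([-u3[1],u3[0]])
m=(P[:,2]>.16)&(P[:,2]<.27)&(x>0)&(x<.15)&(y>-.14)&(y<.09)
v=np.polyfit(P[m,2],x[m],1); print(m.sum(),'lid angle ~',np.pi/2+np.arctan(v[0]))
f=eyes.grab_frame("wrist"); P=cloud(f)
for d in eyes.silhouettes("wrist","wrench_mid")[:1]:
    p=P[d["mask"]]; p=p[np.isfinite(p[:,0])&(p[:,2]<.095)&(p[:,2]>.06)]; A=np.c_[p[:,:2],np.ones(len(p))]; print('tilt',np.linalg.lstsq(A,p[:,2],rcond=None)[0][:2])
for l,p0 in (("cap",(.382,-.144)),("screwdriver",(.449,-.347))):
    ff=eyes.grab_frame("scene"); d=eyes.landmark_of("scene",l)
    if d: print(l,d[0]["confidence"],d[0]["pixel"])
workorder.close_job(); manip.sleep(1.2); st()
E
```

```text
2232 lid angle ~ 1.953397386422812
tilt [ 0.06015822 -0.00373618]
cap 0.83 [202.3, 231.5]
screwdriver 0.88 [272.4, 276.6]
the job is handed in; nothing more can be done
the job is handed in; nothing more can be done
```

View pics/s13.png

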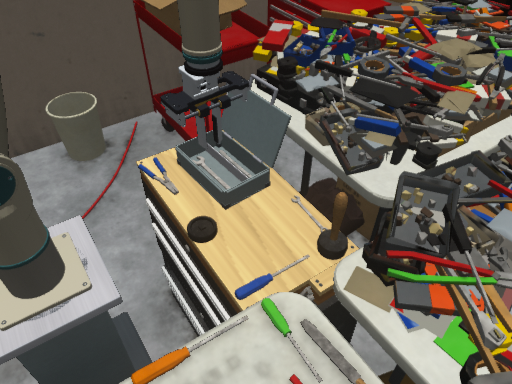

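The job is done and handed in, after about 36 s of the 69 s allowed. No verdict was reported.

- **Moving the wrench aside:** I took it off the lid by the jaw end of its shank, about 50 mm from the middle. I laid it on the board at the clear spot with the lid still shut.
- **Opening the lid:** I pinched the front pull and swung the lid to about 1.86 rad before letting go. Wrist force stayed around 20 N at most.
- **Stowing the wrench:** I picked it up again at its middle and laid it in the front compartment.

The last checks, made just before handing in:

- **Lid:** it stands open untouched at about 1.95 rad, on its stop.
- **Wrench position:** its middle is within about 2 mm of my estimate of the compartment's centre, and its top is at z ≈ 0.075 m, which fits lying on the floor. The gripper is off it and clear.
- **Wrench tilt:** a plane fit gave about 0.06 rad across the narrow shank and 0.004 rad along its length. I take the first as mostly depth noise; both are under the 0.12 limit.
- **Bystanders:** the cap and screwdriver are within about 2 pixels of where they started, and nothing else looks moved. The socket bar is still behind the divider.

Some camera readings failed or disagreed along the way. The networks gave several false matches, such as placing the front compartment at the small wrench. A few wrench readings came back empty or cut short. I used depth geometry in place of those.

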